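# Put the block plane back in its sloping rack

## Robot

A 7-joint arm with a two-finger parallel gripper is mounted at the origin on the work surface. World frame = base frame: x ahead of the robot, y to its left, z up, the work surface at z = 0. Lengths are in m, angles in degrees, forces in N, time in s.
With the tool pointing down it reaches from about 0.4 to 0.85 m from the base axis. Payload 4.4 kg.
Tool frame: the origin (TCP) lies midway between the tips of the shut fingers; the grasp point (between the pads) lies 19 mm behind it; z points along the fingers, y is the line along which they close (so a half turn about z gives the same grasp; the last joint's range is limited). The gripper opens to 94 mm and grips with 3 to 60 N. Pads are 16 mm wide; open, the fingers measure 119 mm over their backs; the gripper's body (75 mm by 177 mm) begins 78 mm behind the grasp point.
Start: joints at [-78.369, 36.005, 2.206, 86.941, -1.547, 57.084, -1.146], TCP at [0.173, 0.627, 0.205] pointing down, gripper open.
Joint ranges: [-175.42, 175.42], [-21.48, 121.26], [-71.46, 75.88], [10.55, 141.38], [-63.04, 243.04], [13.31, 113.54], [-168.57, 168.57]. Speed limits (degrees/s): [147.25, 147.25, 180, 180, 180, 180, 180].

## Interface

Orientations are given as a 3x3 rotation matrix whose columns are the frame's x, y, z axes.
In Python, from bench import r, imaging gives the robot as it stands.
- The arm moves only by the tool jog_arm, never from a script. Its argument "motion" is a list of rows, each an object with "fingers": the closure, from -1 (fully open) to 1 (shut); "linear": the shift along the tool's x, y, z in mm, a list of three; "twist": the turn about the tool's z in degrees. A call has 1 to 10 rows; each row is the pose to reach, as a shift and turn from the pose commanded when the call began, along the tool's axes at that moment; what a row does not reach only later rows make up. A row lasts 1/10 s, in which the tool goes at most 50 mm and 8.59 degrees, less where a joint would pass 70% of its speed; a pose out of reach is approached as far as the arm can. A call with a gripper value outside its range is refused whole. The fingers move at their own pace and stop on an object; "squeeze" is the grip in N (left out, the last holds). Time passes only in rows, so rows that repeat a pose let the fingers close. It gives the time, the measured TCP pose, the force, the opening and the grip force at its end, in the units of the state.
- r.read_state(): the state, without advancing time (a new reading comes with each control period).
- imaging.read_camera(name): name is "side" or "top" or "wrist"; returns a dict with "color" (384x512x3 uint8, red, green, blue), "fx", "fy", "cx", "cy" (pixels), "rvec" (rotation vector, rad) and "tvec" (3), from world to camera coordinates, as OpenCV has them. Camera axes: x right, y down, z forward; pixel columns grow to the right and rows downward; lengths in m; the calibration is good to about 2 mm. The wrist camera is an equidistant fisheye: a pixel r from the principal point sees the ray r / f radians off the axis. A picture is of the moment at which its call begins. There is no depth.
- r.close_job(): hands the job in; it is judged then, once.
The state is a dict: "t": time; "joint_pos": joint angles; "qvel": joint speeds; "joint_torque": joint torques, N m; "position": TCP position; "tcp_rot": TCP orientation; "wrist_force": force on the tool from outside, world axes, zero at the start; "torque": the same for the moment, N m; "width": finger opening in m; "gripper_force": force on a finger pad.
Only numpy, scipy, OpenCV 4.12 (cv2) and the standard library are available. Lean on these libraries where they do the work, as an engineer would, in place of code of your own. Each camera call takes 0.05 s, during which the arm holds its last target. There are 200 camera calls.

## Task

Put the block plane that lies on the bench back into the empty bay of the sloping wooden rack: sole flat on the sloping board, knob end up the slope, straight in its bay between the low divider strips, and its heel down against the ledge. Set it down rather than letting it drop, and leave the two planes already in the rack and all the other things where they are.

Things in the scene. Friction and masses are not known exactly. Their poses are not given: they have to be found in the camera images.
- plane: block plane lying on its sole on the bench: dark metal, 160 mm long, 48 wide, 0.4 to 0.85 kg. Origin: centre of the sole's underside; x to the toe (end with a round wooden knob), z up. Sole 10 mm thick. Knob 30 mm across at x = +56 mm, 44 mm high. Sloping lever cap 58 mm high at x = -55 mm, falling to 35 mm at x = +15 mm
- plane_toe (a point): middle of the lower edge of the plane's toe: x = +80 mm on the plane
- rack: fixed wooden rack, 190 mm deep, 312 wide. Origin: on the bench under its middle; x (horizontal) points to its high side, y along its width. The board rises to +x at 15 degrees (0.262 rad). Strips 8 mm wide and 8 mm high run up the slope at y = -150, -50, +50, +150 mm, making three bays 92 mm wide, centred at y = -100, 0, +100 mm
- plane_grip (a point): on the plane, in the middle between its side cheeks, 30 mm above the sole's underside, over its origin. The cheeks are flat and parallel, 48 mm over their outsides, run from x = -55 to +55 mm and up to 34 mm above the underside: grip across them
- rack_ledge (a point): foot of the ledge at its middle, on the board's surface: at x = -90 mm, z = 50 mm on the rack. The board runs 190 mm up the slope from here; the ledge along its low edge is 12 mm thick and stands 18 mm proud of the board. Axes: x up the slope, y along the ledge, z square to the board
- tag: flat brass tally, 45 x 26 mm, 1.4 mm thick, fixed in the empty bay (seen only: nothing catches on it). Its frame is that of a plane put away in the bay: origin on the board's surface, in the middle of the bay, 80 mm up the slope from the ledge; x up the slope, y across the bay, z square to the board
- plane_a: block plane with a wooden knob, same size and frame as the one on the bench, already put away in a bay of the rack
- plane_b: block plane with a low metal toe block (26 mm high) in place of the knob, otherwise the same size and frame, already put away in a bay of the rack
- sanding_block: cork and wood sanding block, 110 x 55 x 35 mm, on the bench near the plane; origin: centre of its underside, x along it
- screwdriver: screwdriver lying on the bench before the rack, x along it; origin: on its underside
- jar: glass jar with a steel lid, 66 mm across, 85 mm high, beside the rack at its +y end; origin: centre of its underside
Things that resemble listed ones, but are neither listed nor needed, are in the scene too. Leave any purple or turquoise look-alike of the plane alone.

How it is judged (in metres and radians):
At the end, for the whole second after the job is handed in: The plane rests released and still in the bay with the tally: sole flat on the board (within 4 degrees and 5 mm), toe up the slope, straight within about 10 degrees, within 20 mm of the middle of the bay, heel within 10 mm of the ledge (x of plane in the frame of tag between -0.006 and 0.01 m and y of plane in the frame of tag between -0.02 and 0.02 m and z of plane in the frame of tag between -0.005 and 0.005 m and x of plane_toe in the frame of tag above 0.05 m and angle between the x axis of plane and the x axis of tag, either way round below 0.17 rad and angle between the z axis of plane and the z axis of tag, either way round below 0.07 rad and linear speed of plane below 0.02 m/s and angular speed of plane below 0.2 rad/s); the robot touches nothing.
It fails at once if the plane was dropped (fell free of the fingers at more than 0.5 m/s) (linear speed of plane above 0.5 m/s and contact force between the fingers and plane below 0.1 N).
It fails at once if a plane already in the rack was shifted by more than 20 mm (distance of any of plane_a, plane_b from where it was at the start of the episode above 0.02 m).
It fails at once if another thing on the bench was shifted by more than 40 mm (distance of any of sanding_block, screwdriver, jar from where it was at the start of the episode above 0.04 m).
It also fails if it takes over 42 s, if anything falls off the work surface, if the arm or the gripper's body presses on something with over 40 N, if the wrist force passes 120 N, or if a joint passes its speed limit or range.

## Working session

There is one attempt and no reset: what is moved stays moved. The work goes in short steps, Python scripts to look and compute and a tool call to move; the robot and the scene stay as the last step left them, time stands still between calls to the robot, and variables do not carry over. Pictures are saved under pics/ and viewed, at most 11 in all, crops included, and the job is handed in when it is done.

Besides the shell and the picture viewer there is one more tool, called as name(argument=value, ...), one argument or row to a line, values as JSON. jog_arm: Moves the arm, as the interface text tells. Its arguments: {"type":"object","properties":{"motion":{"type":"array"},"squeeze":{"type":"number"}},"required":["motion"]}

```bash
mkdir -p pics; cat > h.py <<'E'
import numpy as np,cv2
from bench import r,imaging
def shot(n,f):
    c=imaging.read_camera(n); cv2.imwrite(f'pics/{f}.png',cv2.cvtColor(c['color'],cv2.COLOR_RGB2BGR)); 
    np.savez(f'pics/{f}.npz',**{k:np.array(c[k]) for k in c if k!='color'}); return c
def cal(f): return dict(np.load(f'pics/{f}.npz'))
def RT(c): return cv2.Rodrigues(np.array(c['rvec'],float))[0],np.array(c['tvec'],float).ravel()
def onz(c,u,v,z):
    R,t=RT(c); d=R.T@np.array([(u-c['cx'])/c['fx'],(v-c['cy'])/c['fy'],1]); o=-R.T@t
    return o+d*(z-o[2])/d[2]
def proj(c,P):
    R,t=RT(c); p=np.atleast_2d(P)@R.T+t; return np.c_[c['fx']*p[:,0]/p[:,2]+c['cx'],c['fy']*p[:,1]/p[:,2]+c['cy']]
E
python3 - <<'E'
from h import *
a=shot('top','top0');b=shot('side','side0')
for c in(a,b):
    R,t=RT(c);print(-R.T@t,R[2],c['fx'])
s=r.read_state();print(s['t'],s['position'],s['tcp_rot'],s['width'])
def up(f):
    i=cv2.imread(f'pics/{f}.png');cv2.imwrite(f'pics/{f}_b.png',cv2.resize(i,(800,600),interpolation=cv2.INTER_CUBIC))
up('top0');up('side0')
E
```

```text
[ 0.28825509 -0.00895098  1.05186658] [ 0.15153941 -0.00435518 -0.98844162] 362.4325581735434
[ 0.31842575 -0.89376664  0.72881586] [ 0.0836061   0.80983552 -0.58066897] 421.1283615417715
0.1 [0.17245941 0.62610575 0.20468964] [[-9.64090727e-01  2.65572805e-01 -3.94855912e-04]
 [ 2.65573095e-01  9.64089413e-01 -1.59234791e-03]
 [-4.22078977e-05 -1.64003096e-03 -9.99998654e-01]] 0.09413268218060851
```

View pics/top0_b.png

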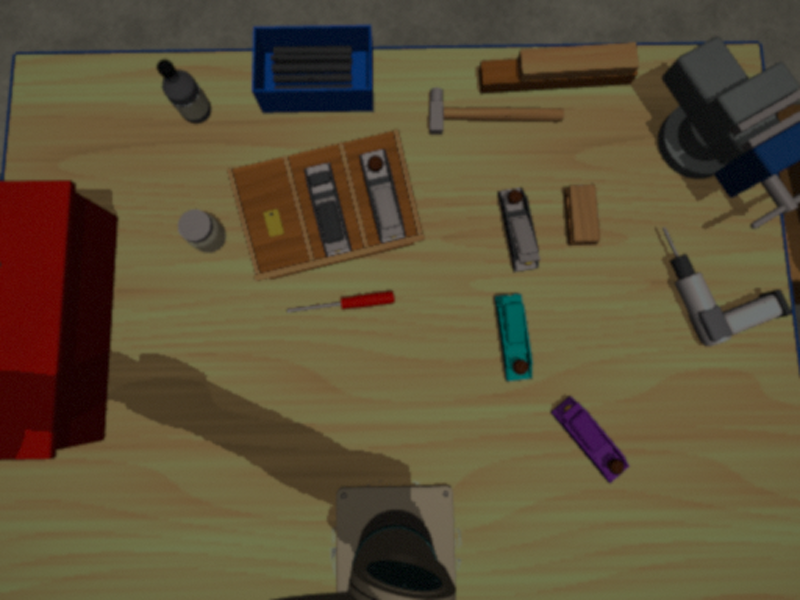

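View pics/side0_b.png

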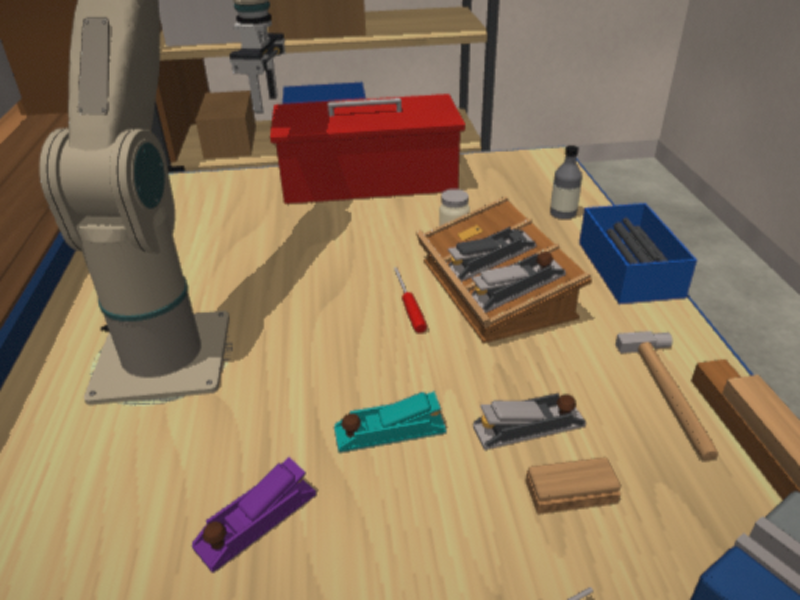

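Top view (800-px scale): grey plane at (518,228), knob up-image at (514,197). The rack's empty bay holds the tally at (273,222), with the rack's high side up-image. Next I'll zoom in for accurate points.

```bash
python3 - <<'E'
from h import *
i=cv2.imread('pics/top0.png')[75:195,140:360];cv2.imwrite('pics/tz.png',cv2.convertScaleAbs(cv2.resize(i,None,fx=3.6,fy=3.6,interpolation=cv2.INTER_CUBIC),alpha=1.6))
i=cv2.imread('pics/side0.png')[120:290,260:410];cv2.imwrite('pics/sz.png',cv2.resize(i,None,fx=3.5,fy=3.5,interpolation=cv2.INTER_CUBIC))
E
```

```text
(no output)
```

View pics/tz.png

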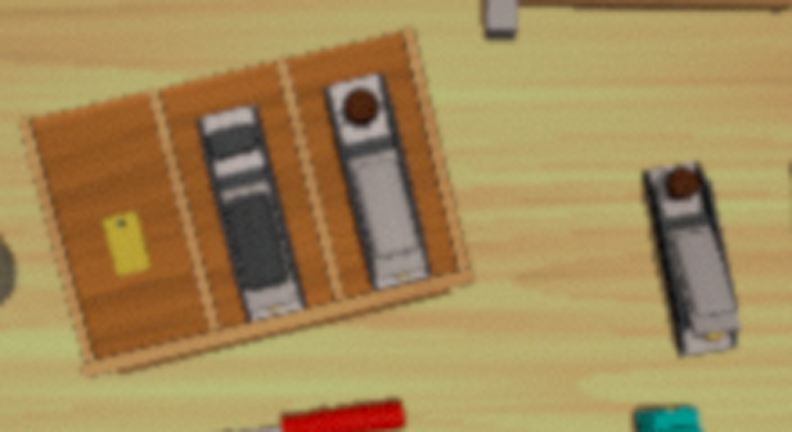

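View pics/sz.png

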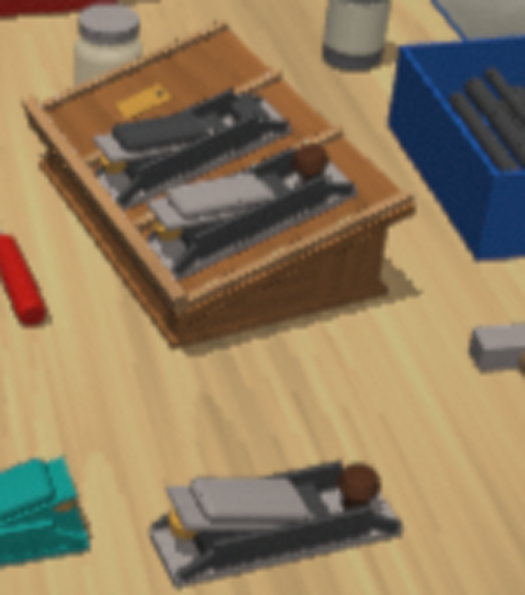

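Zoomed top: rack strip ends at (27,120), (155,93), (282,62), (409,33), tally (127,243), bench plane corners (645,173), (700,163), (682,354), (737,347). Zoomed side: strip ends (224,28), (278,75), (338,133), (409,203), tally (144,101), plane heel and toe corners (178,580), (399,523). I'll fit the poses to these.

```bash
cat >> h.py <<'E'
from scipy.optimize import least_squares
def Rz(a): return np.array([[np.cos(a),-np.sin(a),0],[np.sin(a),np.cos(a),0],[0,0,1]])
def Ry(a): return np.array([[np.cos(a),0,np.sin(a)],[0,1,0],[-np.sin(a),0,np.cos(a)]])
B=Ry(-np.radians(15))
def board(s,y,n): return np.array([-.09,0,.05])+B@np.array([s,y,n])
E
python3 - <<'E'
from h import *
T,S=cal('top0'),cal('side0')
tp=lambda X,Y:((X+.5)/3.6-.5+140,(Y+.5)/3.6-.5+75)
sp=lambda X,Y:((X+.5)/3.5-.5+260,(Y+.5)/3.5-.5+120)
def fit(obs,x0):
    f=lambda p:np.concatenate([proj(c,Rz(p[2])@P+[p[0],p[1],0])[0]-uv for c,P,uv in obs])
    q=least_squares(f,x0,loss='soft_l1');print(q.x[:2],np.degrees(q.x[2]));print(f(q.x).reshape(-1,2).round(1).tolist());return q.x
obs=[(T,board(190,y,8) if 0 else board(.19,y,.008),tp(*p)) for y,p in zip((.15,.05,-.05,-.15),((27,120),(155,93),(282,62),(409,33)))]
obs+=[(S,board(.19,y,.008),sp(*p)) for y,p in zip((.15,.05,-.05,-.15),((224,28),(278,75),(338,133),(409,203)))]
obs+=[(T,board(.08,.1,.0014),tp(127,243)),(S,board(.08,.1,.0014),sp(144,101))]
R0=fit(obs,[.5,.1,.2])
P=lambda *a:np.array(a)
o2=[(T,P(.08,.024,.01),tp(645,173)),(T,P(.08,-.024,.01),tp(700,163)),(T,P(-.08,.024,.005),tp(682,354)),(T,P(-.08,-.024,.005),tp(737,347)),
(S,P(-.08,-.024,.01),sp(178,580)),(S,P(.08,-.024,.01),sp(399,523)),(S,P(-.08,.024,.01),sp(152,530)),(T,P(.056,0,.034),tp(683,183)),(S,P(.056,0,.032),sp(360,485))]
P0=fit(o2,[.5,-.2,.2])
np.savez('pose.npz',rack=R0,plane=P0)
tag=Rz(R0[2])@board(.08,.1,0)+[R0[0],R0[1],0];print('tag',tag)
# obstacles: toolbox top corners approx, jar
print('toolbox top near edge', onz(T,75/1.5625,182/1.5625,.2),onz(T,115/1.5625,215/1.5625,0),onz(T,105/1.5625,440/1.5625,0))
R,t=RT(T)
# toolbox height via side top rim front corner (282,137)b & bottom (285,198)b
b=onz(S,285/1.5625,198/1.5625,0);print(b)
for z in(.15,.2,.25,.3):print(z,proj(S,b+[0,0,z])[0]*1.5625)
E
```

```text
[0.60241736 0.10998936] 12.444715105535334
[[-0.1, -0.4], [0.3, -1.0], [0.6, -0.5], [0.7, -0.4], [0.2, -1.9], [-0.1, -0.9], [-0.1, -1.2], [-0.9, -2.7], [0.6, 0.9], [-1.2, 0.3]]
[ 0.56955289 -0.24388482] 9.383235873150259
[[-0.7, -1.1], [-0.3, -1.1], [-0.1, 0.6], [0.6, -0.4], [-0.7, 0.6], [1.4, 1.0], [-1.2, -0.5], [-0.1, -0.3], [-0.7, 0.0]]
tag [0.56844068 0.20489739 0.07070552]
toolbox top near edge [0.60411739 0.48998538 0.2       ] [0.6108216  0.52597714 0.        ] [0.19070551 0.5198373  0.        ]
[0.19372888 0.5526652  0.        ]
0.15 [276.92840913 138.83531706]
0.2 [274.02503236 117.55359342]
0.25 [271.00449616  95.41309225]
0.3 [267.85956292  72.36076203]
```

```bash
cat >> h.py <<'E'
def rel(*targets):
    "world xyz, yaw of tool y-axis (deg) -> shift mm and twist in current tool frame"
    s=r.read_state();R=np.array(s['tcp_rot']);p=np.array(s['position']);y0=np.degrees(np.arctan2(R[1,1],R[0,1]))
    print(s['t'],p.round(4),round(y0,2),s['width'],s['gripper_force'],np.round(s['wrist_force'],1))
    for x in targets: print(np.round(R.T@(np.array(x[:3])-p)*1000,1).tolist(), round(y0-x[3],2))
E
python3 -c "
from h import *
rel((.173,.627,.31,74.6),(.53,.3,.31,80),(.57,-.244,.16,99.4))"
```

```text
0.1 [0.1725 0.6261 0.2047] 74.6 0.09413268218060851 0.0 [-0.  -0.3 -0.3]
[-0.3, 0.8, -105.3] -0.0
[-431.3, -219.6, -104.9] -5.4
[-614.3, -733.2, 45.9] -24.8
```

jog_arm(
  motion=[
    {"fingers":-1,"linear":[0,0,-50],"twist":0},
    {"fingers":-1,"linear":[0,0,-105],"twist":0},
    {"fingers":-1,"linear":[-40,-20,-105],"twist":-1},
    {"fingers":-1,"linear":[-431,-220,-105],"twist":-5},
    {"fingers":-1,"linear":[-431,-220,-105],"twist":-5},
    {"fingers":-1,"linear":[-431,-220,-105],"twist":-5},
    {"fingers":-1,"linear":[-431,-220,-105],"twist":-5},
    {"fingers":-1,"linear":[-431,-220,-105],"twist":-5},
    {"fingers":-1,"linear":[-431,-220,-105],"twist":-5},
    {"fingers":-1,"linear":[-431,-220,-105],"twist":-5},
  ],
)

```text
t: 1.1
position: [0.465, 0.3586, 0.3102]
tcp_rot: [[-0.984, 0.18, -0.0], [0.18, 0.984, -0.0], [0.0, -0.0, -1.0]]
wrist_force: [-0.1, 0.3, -0.3]
width: 0.0939
gripper_force: 0.0
```

```bash
python3 -c "
from h import *
rel((.53,.3,.31,80),(.59,-.1,.25,92),(.57,-.244,.16,99.4))"
```

```text
1.1 [0.465  0.3586 0.3102] 79.6 0.09393675153058642 0.0 [-0.1  0.3 -0.3]
[-74.5, -45.9, 0.2] -0.4
[-205.8, -428.5, 60.3] -12.4
[-212.1, -573.7, 150.3] -19.8
```

jog_arm(
  motion=[
    {"fingers":-1,"linear":[-206,-428,40],"twist":-12},
    {"fingers":-1,"linear":[-206,-428,40],"twist":-12},
    {"fingers":-1,"linear":[-206,-428,40],"twist":-12},
    {"fingers":-1,"linear":[-206,-428,40],"twist":-12},
    {"fingers":-1,"linear":[-206,-428,40],"twist":-12},
    {"fingers":-1,"linear":[-206,-428,40],"twist":-12},
    {"fingers":-1,"linear":[-206,-428,40],"twist":-12},
    {"fingers":-1,"linear":[-206,-428,40],"twist":-12},
    {"fingers":-0.5,"linear":[-206,-428,60],"twist":-16},
    {"fingers":-0.5,"linear":[-212,-500,100],"twist":-19},
  ],
)

```text
t: 2.1
position: [0.5837, -0.1165, 0.2381]
tcp_rot: [[-0.988, -0.152, 0.003], [-0.152, 0.988, -0.0], [-0.003, -0.001, -1.0]]
wrist_force: [0.4, 0.6, -0.1]
width: 0.0811
gripper_force: 0.0
```

```bash
python3 -c "
from h import *
rel((.57,-.244,.16,99.4))"
```

```text
2.1 [ 0.5837 -0.1165  0.2381] 98.75 0.08109186346394537 0.0 [ 0.4  0.6 -0.1]
[33.1, -123.8, 78.1] -0.65
```

jog_arm(
  motion=[
    {"fingers":-0.6,"linear":[33,-124,78],"twist":-0.6},
    {"fingers":-0.6,"linear":[33,-124,78],"twist":-0.6},
    {"fingers":-0.6,"linear":[33,-124,78],"twist":-0.6},
    {"fingers":-0.6,"linear":[33,-124,78],"twist":-0.6},
    {"fingers":-0.6,"linear":[33,-124,78],"twist":-0.6},
  ],
)

```text
t: 2.6
position: [0.5666, -0.2428, 0.159]
tcp_rot: [[-0.988, -0.157, -0.002], [-0.157, 0.988, 0.001], [0.002, 0.001, -1.0]]
wrist_force: [0.4, 0.5, 0.6]
width: 0.0751
gripper_force: 0.0
```

```bash
python3 - <<'E'
from h import *
c=shot('wrist','w1');rel((.57,-.244,.012,99.4))
p=np.load('pose.npz')['plane'];i=cv2.imread('pics/w1.png')
print(c['fx'],c['cx'],c['cy'])
def fproj(c,P):
    R,t=RT(c);q=R@P+t;th=np.arctan2(np.hypot(q[0],q[1]),q[2]);a=np.arctan2(q[1],q[0]);return c['cx']+c['fx']*th*np.cos(a),c['cy']+c['fy']*th*np.sin(a)
W=lambda *a:Rz(p[2])@np.array(a)+[p[0],p[1],0]
i=cv2.resize(i,None,fx=1.5625,fy=1.5625)
for q in [(.08,.024,.01),(.08,-.024,.01),(-.08,.024,.01),(-.08,-.024,.01),(.055,.024,.034),(-.055,.024,.034),(.055,-.024,.034),(-.055,-.024,.034),(.056,0,.044)]:
    u,v=fproj(c,W(*q));cv2.circle(i,(int(u*1.5625+.3),int(v*1.5625+.3)),2,(0,255,0),-1)
cv2.imwrite('pics/w1b.png',i)
E
```

```text
2.65 [ 0.5679 -0.2411  0.1599] 99.2 0.07499988540120123 0.0 [ 0.4 -0.3 -0.2]
[-1.7, -3.4, 147.9] -0.2
297.3186396354542 255.67498435286117 190.3396132188176
```

View pics/w1b.png

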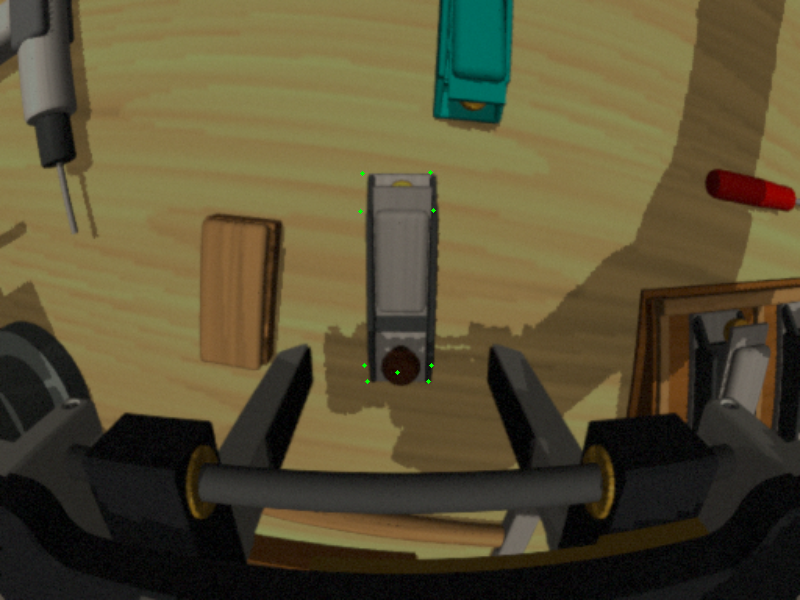

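The wrist view shows the plane between the fingers: heel (370–435,176), toe (370–432,381), about 3 mm to +y of the estimate. The fingers clear the sanding block. Descending.

jog_arm(
  motion=[
    {"fingers":-0.6,"linear":[-2,0,50],"twist":0.3},
    {"fingers":-0.6,"linear":[-2,0,95],"twist":0.3},
    {"fingers":-0.6,"linear":[-2,0,125],"twist":0.3},
    {"fingers":-0.6,"linear":[-2,0,140],"twist":0.3},
    {"fingers":-0.6,"linear":[-2,0,147],"twist":0.3},
    {"fingers":-0.6,"linear":[-2,0,147],"twist":0.3},
    {"fingers":-0.6,"linear":[-2,0,147],"twist":0.3},
  ],
)

```text
t: 3.35
position: [0.5712, -0.2417, 0.0148]
tcp_rot: [[-0.988, -0.155, 0.003], [-0.155, 0.988, -0.001], [-0.003, -0.001, -1.0]]
wrist_force: [0.7, 0.8, 0.1]
width: 0.0751
gripper_force: 0.0
```

jog_arm(
  motion=[
    {"fingers":1,"linear":[0,0,0],"twist":0},
    {"fingers":1,"linear":[0,0,0],"twist":0},
    {"fingers":1,"linear":[0,0,0],"twist":0},
    {"fingers":1,"linear":[0,0,0],"twist":0},
    {"fingers":1,"linear":[0,0,0],"twist":0},
    {"fingers":1,"linear":[0,0,0],"twist":0},
    {"fingers":1,"linear":[0,0,0],"twist":0},
    {"fingers":1,"linear":[0,0,0],"twist":0},
  ],
  squeeze=45,
)

```text
t: 4.15
position: [0.5699, -0.2416, 0.0136]
tcp_rot: [[-0.988, -0.154, 0.0], [-0.154, 0.988, 0.0], [-0.0, 0.0, -1.0]]
wrist_force: [-0.9, 0.6, 6.0]
width: 0.0474
gripper_force: 45.0
```

jog_arm(
  motion=[
    {"fingers":1,"linear":[0,0,-15],"twist":0},
    {"fingers":1,"linear":[0,0,-40],"twist":0},
    {"fingers":1,"linear":[0,0,-75],"twist":0},
    {"fingers":1,"linear":[0,0,-115],"twist":0},
    {"fingers":1,"linear":[0,0,-150],"twist":0},
    {"fingers":1,"linear":[0,0,-165],"twist":0},
    {"fingers":1,"linear":[0,0,-165],"twist":0},
  ],
)

```text
t: 4.85
position: [0.5707, -0.2423, 0.1807]
tcp_rot: [[-0.988, -0.155, 0.004], [-0.155, 0.988, -0.002], [-0.004, -0.002, -1.0]]
wrist_force: [0.2, 0.7, -5.4]
width: 0.0474
gripper_force: 45.0
```

```bash
python3 - <<'E'
from h import *
c=shot('side','s2');i=cv2.imread('pics/s2.png')
u,v=proj(c,[.57,-.2416,.16])[0].astype(int)
a=max(0,u-75);b=max(0,v-60);cv2.imwrite('pics/s2z.png',cv2.resize(i[b:b+120,a:a+150],None,fx=4,fy=4,interpolation=cv2.INTER_CUBIC))
R0=np.load('pose.npz')['rack'];tag=Rz(R0[2])@board(.08,.1,0)+[R0[0],R0[1],0]
A=Rz(R0[2]);
# hover: plane level, tag-frame origin x +22mm; TCP 19 below grasp
g=lambda sx,z:tag+A@B@np.array([sx,0,0])+A@np.array([0,0,z])
yaw=90+np.degrees(R0[2])
rel((.585,-.02,.2,yaw),(*g(.015,.13),yaw))
E
```

```text
4.9 [ 0.5695 -0.2416  0.1787] 98.9 0.04746867115839954 44.99363958835602 [ 0.5  1.1 -6.3]
[-49.6, 216.6, -21.4] -3.55
[-82.5, 442.2, -26.1] -3.55
```

View pics/s2z.png

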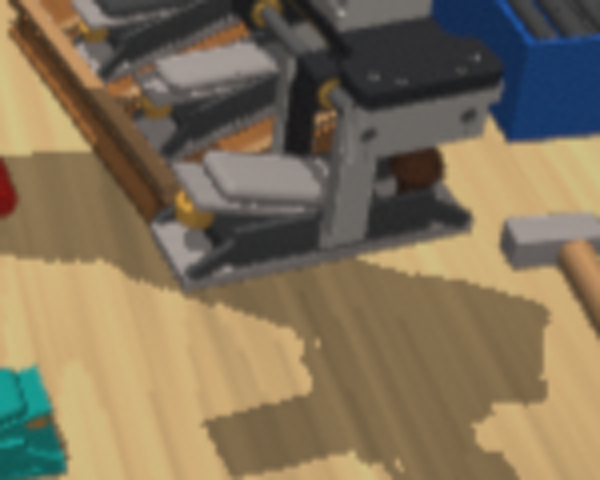

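The plane is held level, with the finger about 5–9 mm toward the toe from the sole's middle. Carrying it over the empty bay.

jog_arm(
  motion=[
    {"fingers":1,"linear":[-8,20,-15],"twist":0},
    {"fingers":1,"linear":[-16,60,-26],"twist":-1},
    {"fingers":1,"linear":[-25,105,-26],"twist":-2},
    {"fingers":1,"linear":[-35,150,-26],"twist":-3},
    {"fingers":1,"linear":[-45,195,-26],"twist":-3.5},
    {"fingers":1,"linear":[-54,240,-26],"twist":-3.5},
    {"fingers":1,"linear":[-62,285,-26],"twist":-3.5},
    {"fingers":1,"linear":[-70,330,-26],"twist":-3.5},
    {"fingers":1,"linear":[-76,375,-26],"twist":-3.5},
    {"fingers":1,"linear":[-80,412,-26],"twist":-3.5},
  ],
)

```text
t: 5.9
position: [0.5829, 0.1808, 0.2016]
tcp_rot: [[-0.976, -0.217, -0.005], [-0.217, 0.976, -0.0], [0.004, 0.001, -1.0]]
wrist_force: [0.1, 0.7, -6.3]
width: 0.0476
gripper_force: 45.0
```

jog_arm(
  motion=[
    {"fingers":1,"linear":[-2,18,0],"twist":0},
    {"fingers":1,"linear":[-2,30,0],"twist":0},
    {"fingers":1,"linear":[-2,30,0],"twist":0},
    {"fingers":1,"linear":[-2,30,0],"twist":0},
    {"fingers":1,"linear":[-2,30,0],"twist":0},
  ],
)

```text
t: 6.4
position: [0.581, 0.2046, 0.204]
tcp_rot: [[-0.977, -0.211, -0.0], [-0.211, 0.977, -0.002], [0.001, -0.002, -1.0]]
wrist_force: [-1.0, 0.3, -6.3]
width: 0.0477
gripper_force: 45.0
```

```bash
python3 - <<'E'
from h import *
c=shot('top','t3');d=shot('side','s3')
R0=np.load('pose.npz')['rack'];tag=Rz(R0[2])@board(.08,.1,0)+[R0[0],R0[1],0];A=Rz(R0[2])
yaw=90+np.degrees(R0[2])
g=lambda sx,z:tag+A@B@np.array([sx,0,0])+A@np.array([0,0,z])
rel((*g(.025,.1),yaw))
p=np.array(r.read_state()['position']);print('tag frame',(A@B).T@(p-tag)*1000)
i=cv2.imread('pics/t3.png')[60:200,130:290];j=cv2.imread('pics/s3.png')[100:240,300:440]
cv2.imwrite('pics/m3.png',np.hstack([cv2.convertScaleAbs(cv2.resize(i,(426,373),interpolation=2),alpha=1.6),cv2.resize(j,(373,373),interpolation=2)]))
E
```

```text
6.5 [0.581  0.2054 0.2043] 102.24 0.04763013601222538 44.99369502067566 [ 0.   0.7 -5.3]
[-11.7, 2.3, 27.1] -0.21
tag frame [ 46.55392726  -2.18760454 125.78556658]
```

View pics/m3.png

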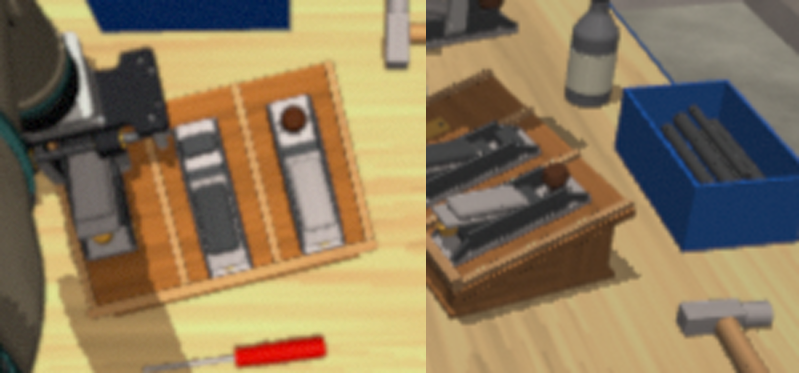

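The plane is level over the empty bay, knob up the slope and in line. I'll check the heel against the TCP.

```bash
python3 - <<'E'
from h import *
c=cal('t3');R0=np.load('pose.npz')['rack'];A=Rz(R0[2]);tag=A@board(.08,.1,0)+[R0[0],R0[1],0]
p=np.array([.581,.2054,.2043])
for X,Y in((135,250),(85,258)):
    q=onz(c,130+X*160/426,60+Y*140/373,p[2]-.0136+.006);print('rel tcp',(A.T@(q-p)*1000).round(1),'rel tag',(A.T@(q-tag)*1000).round(1))
print('tcp rel tag',A.T@(p-tag)*1000)
E
```

```text
rel tcp [-82.7 -23.5  -7.6] rel tag [-70.4 -25.8 126. ]
rel tcp [-79.5  22.1  -7.6] rel tag [-67.1  19.9 126. ]
tcp rel tag [ 12.37254367  -2.215704   133.59447639]
```

jog_arm(
  motion=[
    {"fingers":1,"linear":[0,2,25],"twist":-0.2},
    {"fingers":1,"linear":[0,2,50],"twist":-0.2},
    {"fingers":1,"linear":[0,2,70],"twist":-0.2},
    {"fingers":1,"linear":[0,2,82],"twist":-0.2},
    {"fingers":1,"linear":[0,2,89],"twist":-0.2},
    {"fingers":1,"linear":[0,2,92],"twist":-0.2},
    {"fingers":1,"linear":[0,2,92],"twist":-0.2},
  ],
)

```text
t: 7.2
position: [0.5805, 0.2094, 0.1125]
tcp_rot: [[-0.976, -0.218, 0.001], [-0.218, 0.976, 0.0], [-0.001, 0.0, -1.0]]
wrist_force: [0.7, 0.4, -5.4]
width: 0.0474
gripper_force: 45.0
```

jog_arm(
  motion=[
    {"fingers":1,"linear":[0,0,2],"twist":0},
    {"fingers":1,"linear":[0,0,4],"twist":0},
    {"fingers":1,"linear":[0,0,6],"twist":0},
    {"fingers":1,"linear":[0,0,7],"twist":0},
    {"fingers":1,"linear":[0,0,8],"twist":0},
    {"fingers":1,"linear":[0,0,9],"twist":0},
    {"fingers":1,"linear":[0,0,10],"twist":0},
    {"fingers":1,"linear":[0,0,10],"twist":0},
  ],
  squeeze=22,
)

```text
t: 8.0
position: [0.5798, 0.2094, 0.1019]
tcp_rot: [[-0.976, -0.218, -0.001], [-0.218, 0.976, -0.0], [0.001, 0.0, -1.0]]
wrist_force: [-1.5, -1.5, -4.4]
width: 0.0479
gripper_force: 22.0
```

jog_arm(
  motion=[
    {"fingers":1,"linear":[0,0,2],"twist":0},
    {"fingers":1,"linear":[0,0,3],"twist":0},
    {"fingers":1,"linear":[0,0,4],"twist":0},
    {"fingers":1,"linear":[0,0,5],"twist":0},
    {"fingers":1,"linear":[0,0,6],"twist":0},
    {"fingers":1,"linear":[0,0,7],"twist":0},
    {"fingers":1,"linear":[0,0,8],"twist":0},
    {"fingers":1,"linear":[0,0,8],"twist":0},
  ],
)

```text
t: 8.8
position: [0.5801, 0.2095, 0.094]
tcp_rot: [[-0.976, -0.218, -0.0], [-0.218, 0.976, 0.0], [0.0, 0.0, -1.0]]
wrist_force: [-1.5, -0.7, -4.2]
width: 0.0474
gripper_force: 22.0
```

```bash
python3 - <<'E'
from h import *
rel()
c=shot('wrist','w4');d=shot('top','t4')
i=cv2.imread('pics/t4.png')[70:190,130:270]
cv2.imwrite('pics/m4.png',np.hstack([cv2.convertScaleAbs(cv2.resize(cv2.imread('pics/w4.png'),(450,338)),alpha=1.3),cv2.convertScaleAbs(cv2.resize(i,(350,338),interpolation=2),alpha=1.6)]))
E
```

```text
8.8 [0.5801 0.2095 0.094 ] 102.6 0.04743320519730866 21.99924498796463 [-1.5 -0.7 -4.2]
```

View pics/m4.png

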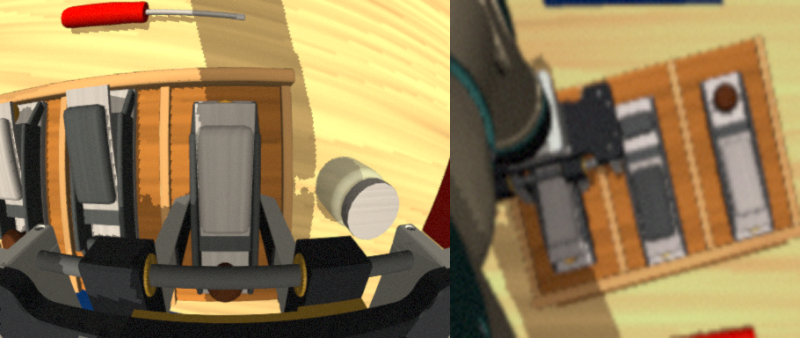

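The wrist view shows the plane (190–260) centred between the strips (165 and 288), and it is pivoting as intended. Lowering further.

jog_arm(
  motion=[
    {"fingers":1,"linear":[0,0,1],"twist":0},
    {"fingers":1,"linear":[0,0,2],"twist":0},
    {"fingers":1,"linear":[0,0,3],"twist":0},
    {"fingers":1,"linear":[0,0,3],"twist":0},
  ],
)

```text
t: 9.3
position: [0.5802, 0.2095, 0.091]
tcp_rot: [[-0.976, -0.218, 0.0], [-0.218, 0.976, 0.0], [-0.0, 0.0, -1.0]]
wrist_force: [-0.9, -0.6, -3.1]
width: 0.0476
gripper_force: 22.0
```

jog_arm(
  motion=[
    {"fingers":1,"linear":[0,0,0.5],"twist":0},
    {"fingers":1,"linear":[0,0,1],"twist":0},
    {"fingers":1,"linear":[0,0,1.5],"twist":0},
    {"fingers":1,"linear":[0,0,1.5],"twist":0},
  ],
)

```text
t: 9.7
position: [0.5801, 0.2095, 0.0896]
tcp_rot: [[-0.976, -0.218, -0.0], [-0.218, 0.976, -0.0], [0.0, 0.0, -1.0]]
wrist_force: [-2.2, 0.8, -3.3]
width: 0.048
gripper_force: 22.0
```

jog_arm(
  motion=[
    {"fingers":1,"linear":[0,0,1],"twist":0},
    {"fingers":1,"linear":[0,0,2],"twist":0},
    {"fingers":1,"linear":[2,0,2.5],"twist":0},
    {"fingers":1,"linear":[4,0,3],"twist":0},
    {"fingers":1,"linear":[6,0,3.6],"twist":0},
    {"fingers":1,"linear":[8,0,4.1],"twist":0},
    {"fingers":1,"linear":[8,0,4.1],"twist":0},
  ],
)

```text
t: 10.4
position: [0.5738, 0.2083, 0.0866]
tcp_rot: [[-0.976, -0.218, 0.004], [-0.218, 0.976, 0.001], [-0.004, 0.001, -1.0]]
wrist_force: [0.1, 0.3, 5.3]
width: 0.0478
gripper_force: 22.0
```

```bash
python3 - <<'E'
from h import *
rel()
c=shot('wrist','w5')
i=cv2.imread('pics/w5.png')[60:360,100:400]
cv2.imwrite('pics/m5.png',cv2.convertScaleAbs(cv2.resize(i,(600,600),interpolation=2),alpha=1.5))
E
```

```text
10.4 [0.5738 0.2083 0.0866] 102.59 0.047772718775739555 22.003346979618073 [0.1 0.3 5.3]
```

View pics/m5.png

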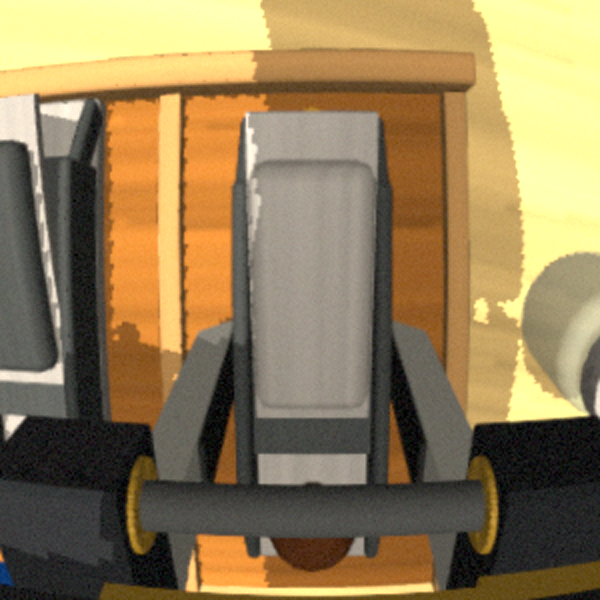

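Plane flat and centred (245–380 in a bay of 183–443), with a gap left to the ledge. Sliding it down the slope.

jog_arm(
  motion=[
    {"fingers":1,"linear":[2,0,0.5],"twist":0},
    {"fingers":1,"linear":[4,0,1.0],"twist":0},
    {"fingers":1,"linear":[6,0,1.5],"twist":0},
    {"fingers":1,"linear":[8,0,2.0],"twist":0},
    {"fingers":1,"linear":[9,0,2.3],"twist":0},
    {"fingers":1,"linear":[9,0,2.3],"twist":0},
  ],
)

```text
t: 11.05
position: [0.565, 0.2064, 0.0842]
tcp_rot: [[-0.976, -0.218, 0.003], [-0.218, 0.976, 0.001], [-0.003, 0.001, -1.0]]
wrist_force: [1.8, 0.7, 5.0]
width: 0.0475
gripper_force: 22.0
```

jog_arm(
  motion=[
    {"fingers":1,"linear":[1,0,0.3],"twist":0},
    {"fingers":1,"linear":[2,0,0.5],"twist":0},
    {"fingers":1,"linear":[3,0,0.8],"twist":0},
    {"fingers":1,"linear":[3,0,0.8],"twist":0},
  ],
)

```text
t: 11.45
position: [0.5649, 0.2064, 0.0842]
tcp_rot: [[-0.976, -0.218, 0.009], [-0.218, 0.976, 0.003], [-0.009, 0.001, -1.0]]
wrist_force: [6.0, 1.4, 6.0]
width: 0.0479
gripper_force: 22.0
```

Against the ledge: x force rose to 6 N and motion stopped. Relaxing, then opening a little and rising.

jog_arm(
  motion=[
    {"fingers":1,"linear":[-2.5,0,-1.2],"twist":0},
    {"fingers":1,"linear":[-2.5,0,-1.2],"twist":0},
    {"fingers":-0.23,"linear":[-2.5,0,-1.2],"twist":0},
    {"fingers":-0.23,"linear":[-2.5,0,-1.2],"twist":0},
    {"fingers":-0.23,"linear":[-2.5,0,-1.2],"twist":0},
    {"fingers":-0.23,"linear":[-2.5,0,-1.2],"twist":0},
  ],
)

```text
t: 12.05
position: [0.5621, 0.2054, 0.0832]
tcp_rot: [[-0.976, -0.218, -0.002], [-0.218, 0.976, -0.001], [0.002, -0.0, -1.0]]
wrist_force: [0.1, -0.2, 0.4]
width: 0.0576
gripper_force: 0.0
```

```bash
python3 - <<'E'
from h import *
rel()
c=shot('wrist','w6')
i=cv2.imread('pics/w6.png')[60:360,100:400]
cv2.imwrite('pics/m6.png',cv2.convertScaleAbs(cv2.resize(i,(600,600),interpolation=2),alpha=1.5))
E
```

```text
12.05 [0.5621 0.2054 0.0832] 102.6 0.05763378844763863 0.0 [ 0.1 -0.2  0.4]
```

View pics/m6.png

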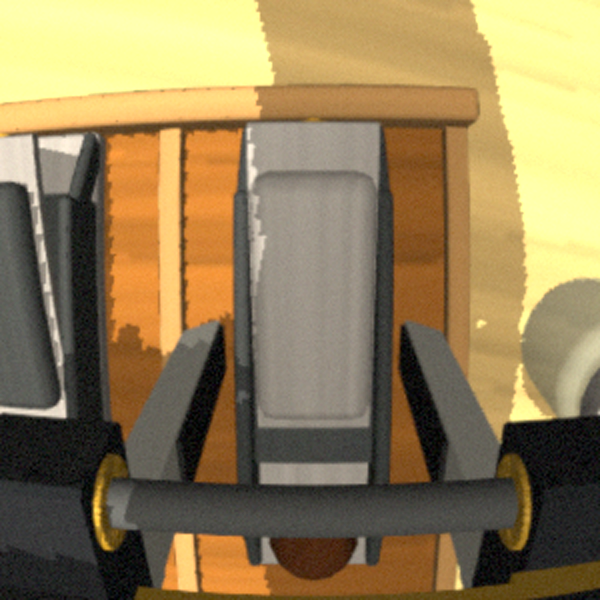

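The plane sits flat and straight, heel at the ledge (row about 122), fingers clear on both sides. Rising.

jog_arm(
  motion=[
    {"fingers":-0.23,"linear":[0,0,-15],"twist":0},
    {"fingers":-0.23,"linear":[0,0,-40],"twist":0},
    {"fingers":-0.23,"linear":[0,0,-80],"twist":0},
    {"fingers":-0.23,"linear":[0,0,-120],"twist":0},
    {"fingers":-0.23,"linear":[0,0,-130],"twist":0},
    {"fingers":-0.23,"linear":[0,0,-130],"twist":0},
    {"fingers":-0.23,"linear":[0,0,-130],"twist":0},
    {"fingers":-0.23,"linear":[0,0,-130],"twist":0},
  ],
)

```text
t: 12.9
position: [0.5618, 0.2052, 0.2118]
tcp_rot: [[-0.976, -0.218, -0.003], [-0.218, 0.976, -0.001], [0.004, -0.001, -1.0]]
wrist_force: [-0.1, 0.4, -0.8]
width: 0.0573
gripper_force: 0.0
```

```bash
python3 - <<'E'
from h import *
rel();c=shot('wrist','w7')
cv2.imwrite('pics/m7.png',cv2.convertScaleAbs(cv2.imread('pics/w7.png'),alpha=1.4))
E
```

```text
12.9 [0.5618 0.2052 0.2118] 102.6 0.05726366430304608 0.0 [-0.1  0.4 -0.8]
```

View pics/m7.png

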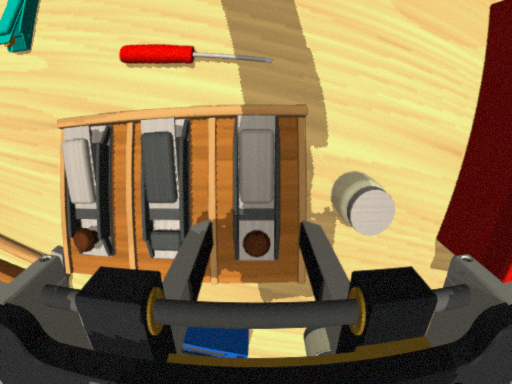

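The plane stands at (257,185), straight in its bay with its heel at the ledge (row 115). The other planes, jar and screwdriver are undisturbed.

```bash
python3 -c "
from h import *
print(r.close_job())"
```

```text
the job is handed in; nothing more can be done
None
```

I put the block plane back in its bay, flat and straight with the knob up the slope and its heel against the ledge, let it go and handed the job in at about 13 s; the hand-in gave no verdict.

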